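# Slip a plywood blank under the spring clip of a drilling jig

### The job

Load the plywood blank into the drilling jig without picking it up: with one fingertip press the spring clip's long thumb strip down and keep it down so that its foot lifts, and with the other fingertip push the blank along its channel, beneath the raised foot, until it is fully home against the end stop. Only then let go of the strip, so that the clip closes on the blank and holds it there. Leave the can, the cardboard ring, the screwdriver and the wooden post alone.

Things in the scene. Friction and masses are not known exactly. Their poses are not given: they have to be found in the camera images.
- jig: Fixed aluminium drilling jig. Origin on the bench surface; x is the pushing direction, z up. Base plate x -130 to 70 mm, y -62 to 19 mm, 12 mm thick: the bed is 12 mm above the bench. A channel along x lies between two dark steel rails (inner faces y = -52 and 12 mm, 6 mm wide, 6 mm high, x -125 to 60 mm), open at its -x end. The clip is hinged along its +y side.
- stop (a point): Centre of the end stop's face at bed level: a dark steel bar, 14 mm high, across the +x end of the channel, at x = 55, y = -20, z = 12 mm in the jig's frame.
- blank: Loose flat plywood blank with a pencil cross, 70 mm (its x, along the channel) x 60 mm x 10 mm thick, about 35 g. Origin at the centre of its underside. It starts flat on the bed in the channel, front edge short of the clip's foot. Fully home, its front edge touches the end stop and its origin is at x = 20 mm in the jig's frame.
- clip (a joint): Angle of the steel spring clip, rad: 0 shut, 0.42 at its limit. It grows as the thumb strip is pressed down; a spring returns it. Hinge line parallel to the jig's x at y = 26, z = 14.5 mm (jig frame). The blank passes under the foot above about 0.16; it reads about 0.12 when the foot rests on the blank. About 7 N on the strip, 34 mm from the hinge, holds 0.30.
- strip (a point): Point on the thumb strip's upper face, half-way along it (jig x = -60 mm), 34 mm from the hinge. Strip: x -120 to 0 mm in the jig's frame, reaching 54 mm from the hinge towards +y, leaning up 0.30 rad when shut. At angle 0.30 it is level, its top 16.5 mm above the bench, lower than the blank's top (22 mm); a fingertip can slide along it while pressing.
- foot (a point): Middle of the underside of the clip's blunt foot: 20 mm along x, 10 mm wide, round beneath, at jig x = 20 to 40 mm, y = -40 mm (66 mm from the hinge). Shut on nothing, it is 2 mm above the bed and blocks the blank. Its arm crosses over the channel from the hinge, its top 20 mm above the hinge line when shut.
- can: Bystander: closed bare steel can, 66 mm across, 85 mm high, standing. Origin at the centre of its underside.
- tape: Bystander: cardboard ring, 90 mm across, 24 mm high, lying flat. Origin at the centre of its underside.
- driver: Bystander: screwdriver with a wooden handle, 170 mm long, lying along its x.
- post: Bystander: square wooden post, 28 mm wide, 60 mm high, standing. Origin at the centre of its underside.
There are look-alikes about, which are no part of the job. Several things have the shape of the blank; the one meant has the colours described above.

How it is judged:
By the outcome, as a careful person would: the job done as asked, in the order asked, and still so for the second after the job is handed in, with the robot touching nothing.
It also fails if it takes over 51 s, if anything falls off the work surface, if the arm or the gripper's body presses on something with over 40 N, if the wrist force passes 120 N, or if a joint passes its speed limit or range.

### The arm

A 6-joint arm with a two-finger parallel gripper is mounted at the origin on the work surface. World frame = base frame: x ahead of the robot, y to its left, z up, the work surface at z = 0. Lengths are in mm, angles in degrees, forces in N, time in s.
With the tool pointing down it reaches from about 300 to 850 mm from the base axis. Payload 4.2 kg.
Tool frame: the origin (TCP) lies on the centre line of the jaws, within the pads' length; the fingertips stand 14 mm ahead of it and the grasp point (between the pads) lies 5 mm behind it; x points along the fingers, y is the direction in which the jaws open and shut, and the axes are right-handed (so a half turn about x gives the same grasp; the last joint's range is limited). The gripper opens to 91 mm and grips with 3 to 60 N. Pads are 32 mm wide; open, the fingers measure 118 mm over their backs; the gripper's body (76 mm by 178 mm) begins 60 mm behind the grasp point.
Start: joints at [-73.625, 18.312, 89.639, -0, 72.044, -1.146], TCP at [173.11, -548.338, 227.976] pointing down, gripper open.
Joint ranges: [-177.97, 177.97], [-48.28, 115.42], [12.27, 149.76], [-77.06, 257.06], [2.81, 150.46], [-146.56, 146.56]. Speed limits (degrees/s): [147.25, 147.25, 180, 180, 180, 180].

### API

Orientations are given as [roll, pitch, yaw] about the fixed x, y, z axes, in that order (R = Rz(yaw) Ry(pitch) Rx(roll)).
In Python, from workcell import readout, optics, env gives the robot as it stands.
- The arm moves only by the shell command python3 -m creep 'ROWS' [OPENING] [FORCE]. ROWS is JSON, a list of rows, each an object with "translation": the shift along the world's x, y, z in cm, a list of three; "delta_rot": the turn, a rotation vector about the world's x, y, z in rad, a list of three. In form: [{"translation": [dx, dy, dz], "delta_rot": [rx, ry, rz]}, ...]. A call has 1 to 5 rows; each row shifts and turns the commanded pose from where the row before left it; what a row does not reach is not made up. A row lasts 1/12 s, in which the tool goes at most 41.7 mm and 7.16 degrees, less where a joint would pass 70% of its speed; a pose out of reach is approached as far as the arm can. A call with a gripper value outside its range is refused whole. OPENING is the gripper's target within -1 to 1 (fully open at 1, half-way at 0, shut at -1), set as the call begins (- or left out, the last holds). The fingers move at their own pace and stop on an object; FORCE is the grip in N (left out, the last holds). Time passes only in rows, so rows that do not move let the fingers close. It gives the time, the measured TCP pose, the force and the opening at its end, in the units of the state.
- readout.state(): the state, without advancing time (a new reading comes with each control period).
- optics.grab_frame(name): name is "scene" or "top"; returns (picture, depth): 400x640x3 uint8, red, green, blue; 400x640 float32, mm along the optical axis (not along the pixel's ray), 0 where there is no reading.
- optics.camera_params(name): a dict with "mtx" (3x3 intrinsics, pixels), "k1" (the pictures are not rectified: a ray, as slopes to the right and down, at radius r is drawn at 1 + k1 r^2 times it, then the intrinsics apply), "R" (3x3) and "t" (3): a world point X has camera coordinates R X + t. Camera axes: x right, y down, z forward; pixel columns grow to the right and rows downward; lengths in mm; the calibration is good to about 2 mm. A picture is of the moment at which its call begins. camera_params takes no time and is no camera call.
- env.job_done(): hands the job in, once; it reports no verdict.
The state is a dict: "time_s": time; "qpos": joint angles; "qvel": joint speeds; "effort": joint torques, N m; "ee_pos": TCP position; "ee_rot": TCP orientation; "force": force on the tool from outside, world axes, zero at the start; "torque": the same for the moment, N m; "gripper_width": finger opening in mm.
Only numpy, scipy, OpenCV 4.12 (cv2) and the standard library are available. Lean on these libraries where they do the work, as an engineer would, in place of code of your own. Each camera call takes 0.05 s, during which the arm holds its last target.

## Working session

There is one attempt and no reset: what is moved stays moved. The work goes in short steps, Python scripts to look and compute and a shell command to move; the robot and the scene stay as the last step left them, time stands still between calls to the robot, and variables do not carry over. Pictures are saved under pics/ and viewed, and the job is handed in when it is done.

```bash
ls; mkdir -p pics
cat > h.py <<'E'
import numpy as np, cv2
from workcell import readout, optics, env
def grab(n):
    p,d=optics.grab_frame(n); np.savez('last_%s.npz'%n,p=p,d=d); return p,d
def load(n):
    z=np.load('last_%s.npz'%n); return z['p'],z['d']
def cam(n):
    c=optics.camera_params(n); return np.array(c['mtx']),float(c['k1']),np.array(c['R']),np.array(c['t']).ravel()
def dist(k1): return np.array([k1,0,0,0,0.])
def rays(n,uv):
    K,k1,R,t=cam(n); u=cv2.undistortPoints(np.array(uv,float).reshape(-1,1,2),K,dist(k1)).reshape(-1,2)
    return np.c_[u,np.ones(len(u))]
def px2w_z(n,uv,z):
    K,k1,R,t=cam(n); r=rays(n,uv)@R; C=-R.T@t
    s=(z-C[2])/r[:,2]; return C+r*s[:,None]
def px2w_d(n,uv,d):
    K,k1,R,t=cam(n); uv=np.array(uv).reshape(-1,2); r=rays(n,uv)
    z=np.array([d[int(round(v)),int(round(u))] for u,v in uv]); return (r*z[:,None]-t)@R
def proj(n,X):
    K,k1,R,t=cam(n); return cv2.projectPoints(np.array(X,float).reshape(-1,1,3),cv2.Rodrigues(R)[0],t,K,dist(k1))[0].reshape(-1,2)
E
python3 - <<'E'
from h import *
for n in ('scene','top'):
    p,d=grab(n); cv2.imwrite('pics/%s0.png'%n,p[:,:,::-1]); K,k,R,t=cam(n); print(n,K.round(1).tolist(),k,(-R.T@t).round(0),R.round(2).tolist())
print(readout.state())
E
```

```text
pics
scene [[399.1, 0.0, 320.8], [0.0, 399.1, 200.4], [0.0, 0.0, 1.0]] -0.007070361380671057 [ 973. -439.  565.] [[0.76, 0.65, 0.01], [0.4, -0.47, -0.79], [-0.51, 0.6, -0.62]]
top [[494.8, 0.0, 321.4], [0.0, 494.8, 205.1], [0.0, 0.0, 1.0]] -0.06483778115698347 [447.  70. 875.] [[0.0, -1.0, 0.05], [-0.98, -0.01, -0.18], [0.18, -0.05, -0.98]]
{'time_s': 0.1, 'qpos': array([-7.36252174e+01,  1.83497401e+01,  8.96982868e+01, -1.02462359e-03,
        7.20450976e+01, -1.14500826e+00]), 'qvel': array([ 0.05508146, -0.0656056 , -0.10189553, -0.12899372, -0.04063924,
        0.07530754]), 'effort': array([-3.79078010e-04, -4.13334632e+01, -2.32510579e+01,  7.27685192e-02,
        4.21255629e-02, -6.23925121e-05]), 'ee_pos': array([ 172.97980427, -547.91901392,  227.19433202]), 'ee_rot': array([-90.54563768,  89.90687044, 106.9744698 ]), 'force': array([-0.3874476 ,  1.64187125, -0.23290566]), 'torque': array([ 0.02375382,  0.00461765, -0.05994446]), 'gripper_width': 91.46903840256923}
```

View pics/top0.png

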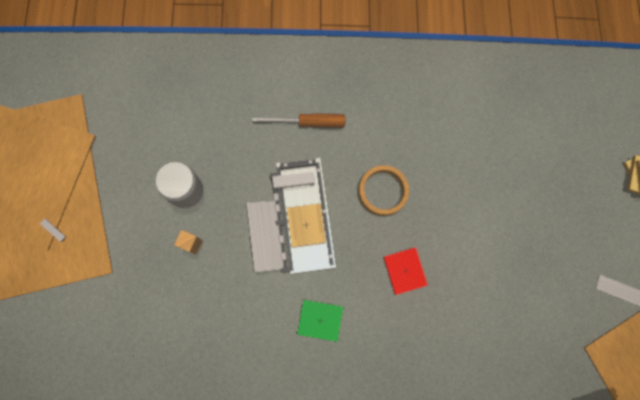

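View pics/scene0.png

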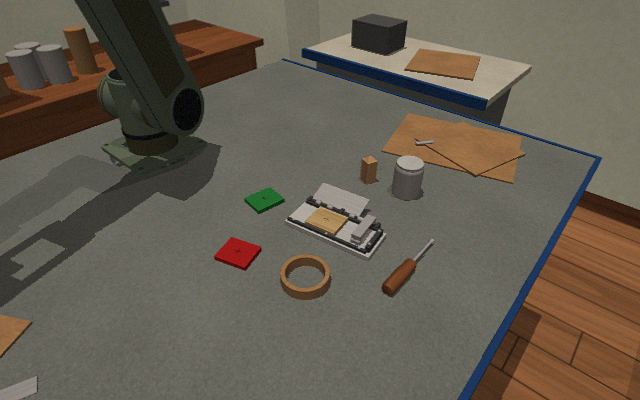

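Blank candidates in the top view: the plywood with a cross in the channel (306,226), green plate (320,320), red plate (406,270), and the large brown sheets (50,200) and (620,360). The one meant is the plywood piece at (306,226). I'll check it in a close crop.

Run:
```python
from h import *
p,d=load('top')
c=p[150:285,235:350,::-1]; cv2.imwrite('pics/topc.png',cv2.resize(c,None,fx=4.4,fy=4.4,interpolation=cv2.INTER_CUBIC))
p,d=load('scene')
c=p[170:265,275:400,::-1]; cv2.imwrite('pics/scenec.png',cv2.resize(c,None,fx=6,fy=6,interpolation=cv2.INTER_CUBIC))
```

```text
(no output)
```

View pics/topc.png

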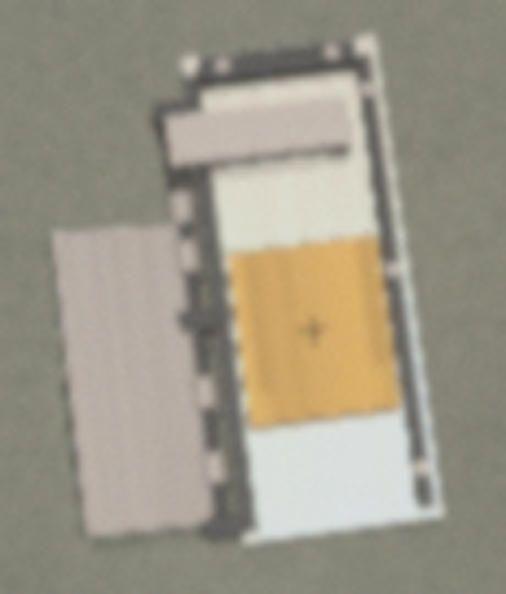

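View pics/scenec.png

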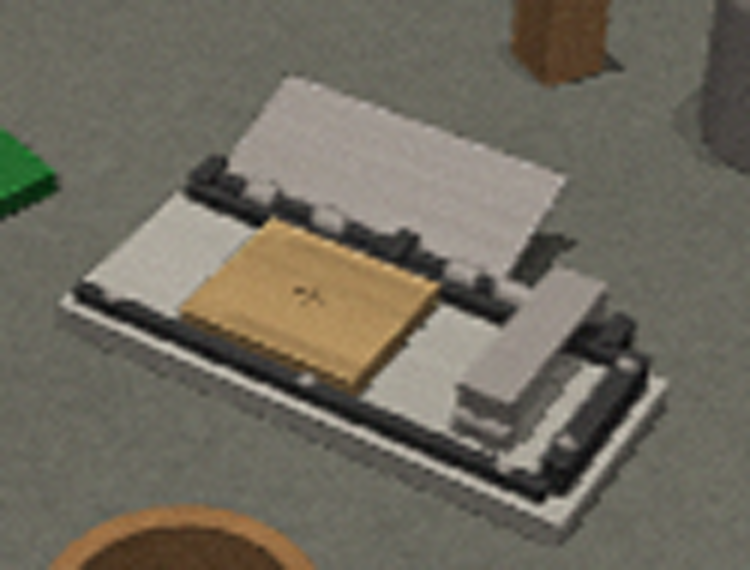

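```bash
cat > fit.py <<'E'
from h import *
from scipy.optimize import least_squares
J=np.array([[70,-62,12],[70,19,12],[-130,-62,12],[-130,19,12.]])
top=np.array([[375,35],[183,58],[442,517],[245,543]])/4.4+[235,150]-.4
sc=np.array([[562,522],[665,380],[62,302],[185,192]])/6+[275,170]-.4
def T(q,X):
    c,s=np.cos(q[2]),np.sin(q[2]); X=np.atleast_2d(X); return np.c_[q[0]+c*X[:,0]-s*X[:,1],q[1]+s*X[:,0]+c*X[:,1],X[:,2]]
def fit(use):
    f=lambda q: np.concatenate([(proj(n,T(q,J))-o).ravel() for n,o in use])
    return least_squares(f,[450,100,0.1],loss='soft_l1',x_scale=[10,10,.1])
if __name__=='__main__':
    for u in ([('top',top)],[('scene',sc)],[('top',top),('scene',sc)]):
        r=fit(u); print(r.x.round(3),np.degrees(r.x[2]).round(2)); print(r.fun.reshape(-1,2).round(1).tolist())
    for n,o in (('top',top),('scene',sc)): print(px2w_z(n,o,12).round(1).tolist())
    q=r.x
    b=(np.array([[248,420],[232,253],[380,238],[398,408],[314,330]]))/4.4+[235,150]-.4
    w=px2w_z('top',b,22); c,s=np.cos(q[2]),np.sin(q[2])
    print('blank jig',np.c_[(w[:,:2]-q[:2])@np.array([[c,-s],[s,c]]),].round(1).tolist())
    for n,z in (('can',0),):
        pass
    for nm,u,z in (('can',(176,180),85),('post',(186,239),60),('tapeC',(384,187),24)):
        print(nm,px2w_z('top',[u],z).round(0))
    pw,d=load('top')
    for nm,X in (('strip',[-60,58,20]),('bed',[-110,-20,12]),('bed2',[-10,-20,12]),('blank',[-50,-20,22])):
        uv=proj('top',T(q,X)); print(nm,uv.round(0),px2w_d('top',uv,d).round(1),T(q,X).round(1))
E
python3 fit.py
```

```text
[6.19983e+02 8.36900e+01 1.40000e-01] 8.02
[[0.4, -0.4], [-0.5, -0.3], [0.8, 0.1], [-0.7, 0.5]]
[6.2142e+02 8.0211e+01 1.4000e-01] 8.04
[[0.1, 0.5], [1.0, -0.1], [-1.1, 0.0], [-0.1, -1.4]]
[6.2021e+02 8.2689e+01 1.4000e-01] 7.99
[[1.0, -0.5], [0.1, -0.4], [1.3, 0.0], [-0.1, 0.4], [0.3, -0.5], [1.2, -1.0], [-0.7, -0.9], [0.2, -2.2]]
[[697.2, 32.8, 12.0], [686.1, 111.4, 12.0], [500.1, 5.6, 12.0], [489.5, 83.2, 12.0]]
[[698.4, 29.6, 12.0], [686.7, 107.2, 12.0], [503.1, 2.2, 12.0], [493.8, 77.1, 12.0]]
blank jig [[-82.5, 11.4], [-15.6, 9.4], [-17.1, -49.9], [-85.5, -47.6], [-50.5, -18.9]]
can [[635. 270.  85.]]
post [[541. 255.  60.]]
tapeC [[641. -81.  24.]]
strip [[263. 236.]] [[552.1 131.4  25. ]] [[552.7 131.8  20. ]]
bed [[311. 259.]] [[513.8  47.7  15.2]] [[514.1  47.6  12. ]]
bed2 [[304. 203.]] [[613.1  61.5  11.9]] [[613.1  61.5  12. ]]
blank [[307. 224.]] [[573.3  55.9  23. ]] [[573.5  55.9  22. ]]
```

```bash
cat > plan.py <<'E'
from fit import *
from scipy.spatial.transform import Rotation as Ro
q=np.array([620.1,83.2,0.140])
def jig(w):
    c,s=np.cos(q[2]),np.sin(q[2]); w=np.array(w); d=w[:2]-q[:2]; return np.array([c*d[0]+s*d[1],-s*d[0]+c*d[1],w[2]])
def show(tj=None,flip=1):
    s=readout.state(); R=Ro.from_euler('xyz',s['ee_rot'],degrees=True).as_matrix()
    yj=np.array([-np.sin(q[2]),np.cos(q[2]),0])*flip
    print('t',s['time_s'],'pos',s['ee_pos'].round(1),'jig',jig(s['ee_pos']).round(1),'F',s['force'].round(1),'w',round(s['gripper_width'],1),'tipz',round(s['ee_pos'][2]-14,1))
    print('q',s['qpos'].round(0),'toolx',R[:,0].round(3),'tooly',R[:,1].round(3))
    # desired R
    x=np.array([0,0,-1.]); Rd=np.c_[x,yj,np.cross(x,yj)]
    print('rotvec needed',Ro.from_matrix(Rd@R.T).as_rotvec().round(3))
    if tj is not None: 
        w=T(q,tj)[0]; print('target',w.round(1),'delta cm',((w-s['ee_pos'])/10).round(2))
if __name__=='__main__':
    import sys
    a=[float(v) for v in sys.argv[1:4]]
    show(a if a else None); 
    if not a or len(sys.argv)>4: show(None,-1)
E
python3 plan.py -109 20 228 b
```

```text
t 0.1 pos [ 173.  -547.9  227.2] jig [-530.8 -562.6  227.2] F [-0.4  1.6 -0.2] w 91.5 tipz 213.2
q [-74.  18.  90.  -0.  72.  -1.] toolx [-0.     0.002 -1.   ] tooly [ 0.301 -0.954 -0.002]
rotvec needed [ 1.000e-03 -2.000e-03  2.976e+00]
target [509.4  87.8 228. ] delta cm [33.64 63.57  0.08]
t 0.1 pos [ 173.  -547.9  227.2] jig [-530.8 -562.6  227.2] F [-0.4  1.6 -0.2] w 91.5 tipz 213.2
q [-74.  18.  90.  -0.  72.  -1.] toolx [-0.     0.002 -1.   ] tooly [ 0.301 -0.954 -0.002]
rotvec needed [-0.002 -0.    -0.166]
```

```bash
R='x'; python3 -m creep '[{"translation":[0.8,1.5,0],"delta_rot":[0,0,-0.004]},{"translation":[1.6,3.03,0],"delta_rot":[0,0,-0.008]},{"translation":[1.6,3.03,0],"delta_rot":[0,0,-0.008]},{"translation":[1.6,3.03,0],"delta_rot":[0,0,-0.008]},{"translation":[1.6,3.03,0],"delta_rot":[0,0,-0.008]}]' 0.46 20
python3 -m creep '[{"translation":[1.6,3.03,0],"delta_rot":[0,0,-0.008]},{"translation":[1.6,3.03,0],"delta_rot":[0,0,-0.008]},{"translation":[1.6,3.03,0],"delta_rot":[0,0,-0.008]},{"translation":[1.6,3.03,0],"delta_rot":[0,0,-0.008]},{"translation":[1.6,3.03,0],"delta_rot":[0,0,-0.008]}]'
python3 -m creep '[{"translation":[1.6,3.03,0],"delta_rot":[0,0,-0.008]},{"translation":[1.6,3.03,0],"delta_rot":[0,0,-0.008]},{"translation":[1.6,3.03,0],"delta_rot":[0,0,-0.008]},{"translation":[1.6,3.03,0],"delta_rot":[0,0,-0.008]},{"translation":[1.6,3.03,0],"delta_rot":[0,0,-0.008]}]'
python3 -m creep '[{"translation":[1.6,3.03,0],"delta_rot":[0,0,-0.008]},{"translation":[1.6,3.03,0],"delta_rot":[0,0,-0.008]},{"translation":[1.6,3.03,0],"delta_rot":[0,0,-0.008]},{"translation":[1.6,3.03,0],"delta_rot":[0,0,-0.008]},{"translation":[0.8,1.5,0],"delta_rot":[0,0,-0.004]}]'
python3 -c "
from plan import *
show([-109,20,228],-1)"
```

```text
time_s: 0.52
ee_pos: [245.3, -410.5, 227.5]
ee_rot: [-84.2, 89.9, 111.2]
force: [1.5, -0.1, -0.0]
gripper_width: 66.9
time_s: 0.93
ee_pos: [325.3, -258.9, 227.8]
ee_rot: [-60.3, 90.0, 132.8]
force: [0.7, -0.5, -0.3]
gripper_width: 66.5
time_s: 1.35
ee_pos: [405.3, -107.4, 227.8]
ee_rot: [9.1, 90.0, -160.0]
force: [0.8, -0.3, 0.3]
gripper_width: 66.3
time_s: 1.77
ee_pos: [478.3, 30.2, 227.6]
ee_rot: [-112.3, 89.9, 76.6]
force: [0.7, -0.5, 0.6]
gripper_width: 66.6
t 1.7667 pos [478.3  30.2 227.6] jig [-147.8  -32.7  227.6] F [ 0.7 -0.5  0.6] w 66.6 tipz 213.6
q [  2.  10. 102.   0.  69.  83.] toolx [ 0.     0.001 -1.   ] tooly [ 0.155 -0.988 -0.001]
rotvec needed [-0.001  0.    -0.016]
target [509.4  87.8 228. ] delta cm [3.11 5.76 0.04]
```

Move over the spot, descend to about 60 mm tip height, then look.

```bash
python3 -m creep '[{"translation":[1.0,1.9,0],"delta_rot":[0,0,-0.006]},{"translation":[1.05,1.95,-1],"delta_rot":[0,0,-0.005]},{"translation":[1.05,1.9,-2],"delta_rot":[0,0,-0.005]},{"translation":[0,0,-3],"delta_rot":[0,0,0]},{"translation":[0,0,-3],"delta_rot":[0,0,0]}]'
python3 -m creep '[{"translation":[0,0,-2.5],"delta_rot":[0,0,0]},{"translation":[0,0,-2],"delta_rot":[0,0,0]},{"translation":[0,0,-1],"delta_rot":[0,0,0]},{"translation":[0,0,0],"delta_rot":[0,0,0]}]'
python3 - <<'E'
from plan import *
show([-109,20,74],-1)
p,d=grab('top'); cv2.imwrite('pics/top1.png',cv2.resize(p[140:300,220:380,::-1],None,fx=3.7,fy=3.7,interpolation=cv2.INTER_CUBIC))
p,d=grab('scene'); cv2.imwrite('pics/sc1.png',cv2.resize(p[130:270,230:410,::-1],None,fx=4.2,fy=4.2,interpolation=cv2.INTER_CUBIC))
E
```

```text
time_s: 2.18
ee_pos: [508.9, 85.8, 137.2]
ee_rot: [178.7, 89.9, 6.7]
force: [-0.8, 0.6, -0.3]
gripper_width: 66.7
time_s: 2.52
ee_pos: [506.4, 84.3, 80.7]
ee_rot: [1.1, 89.7, -171.0]
force: [-0.1, -0.4, 0.3]
gripper_width: 66.7
t 2.5167 pos [506.4  84.3  80.7] jig [-112.5   17.    80.7] F [-0.1 -0.4  0.3] w 66.7 tipz 66.7
q [  8.  21. 109.  -0.  50.  90.] toolx [-0.005 -0.001 -1.   ] tooly [ 0.137 -0.991  0.   ]
rotvec needed [ 0.001 -0.005  0.002]
target [509.4  87.8  74. ] delta cm [ 0.3   0.35 -0.67]
```

View pics/sc1.png

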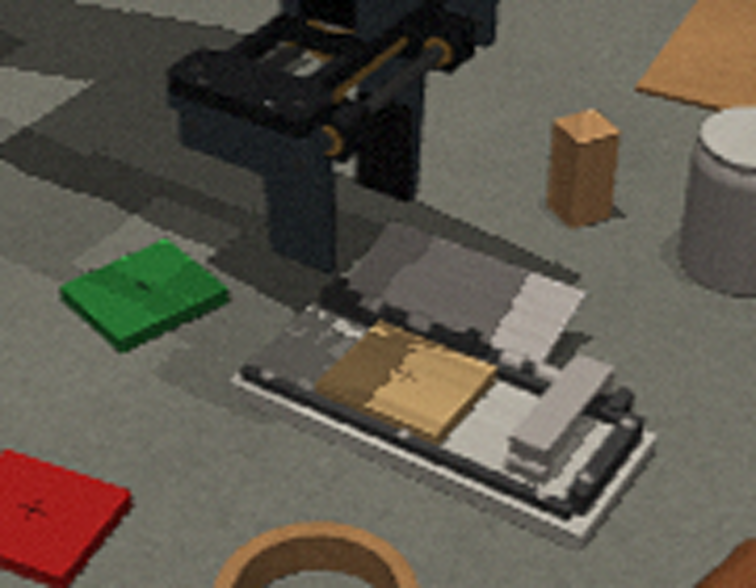

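View pics/top1.png

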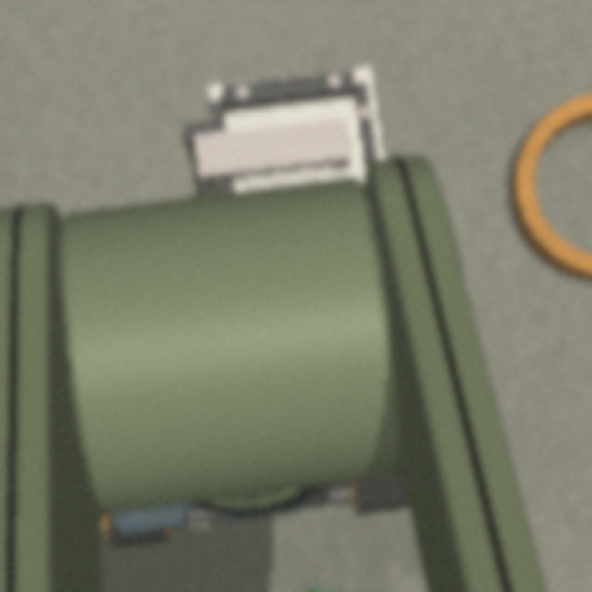

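Run:
```python
from plan import *
s=readout.state(); j=jig(s['ee_pos']); z=j[2]-14
h=s['gripper_width']/2
for X in ([j[0]+16,j[1]-h-13.5,z],[j[0]-16,j[1]-h-13.5,z],[j[0]+16,j[1]-h,z],[j[0]+16,j[1]+h+13.5,z]):
    uv=proj('scene',T(q,X)); print(np.round(X,1),((uv-[230,130])*4.2).round(0))
```

```text
[-94.2 -30.   69.4] [[321. 274.]]
[-126.2  -30.    69.4] [[267. 253.]]
[-94.2 -16.5  69.4] [[336. 260.]]
[-94.2  63.8  69.4] [[421. 183.]]
```

```bash
python3 -m creep '[{"translation":[0.1,0.3,-1.5],"delta_rot":[0,0,0]},{"translation":[0.1,0,-1.4],"delta_rot":[0,0,0]},{"translation":[0,0,-0.5],"delta_rot":[0,0,0]},{"translation":[0,0,0],"delta_rot":[0,0,0]},{"translation":[0,0,0],"delta_rot":[0,0,0]}]'
python3 - <<'E'
from plan import *
show([-109,20,49],-1)
p,d=grab('scene'); cv2.imwrite('pics/sc2.png',cv2.resize(p[130:270,230:410,::-1],None,fx=4.2,fy=4.2,interpolation=cv2.INTER_CUBIC))
E
```

```text
time_s: 3.03
ee_pos: [510.8, 87.6, 50.0]
ee_rot: [177.0, 89.9, 4.9]
force: [-0.8, 0.3, -0.0]
gripper_width: 66.9
t 3.0333 pos [510.8  87.6  50. ] jig [-107.6   19.6   50. ] F [-0.8  0.3 -0. ] w 66.9 tipz 36.0
q [  8.  24. 111.  -0.  45.  91.] toolx [ 0.002  0.    -1.   ] tooly [ 0.137 -0.991  0.   ]
rotvec needed [-0.     0.002  0.002]
target [509.4  87.8  49. ] delta cm [-0.14  0.02 -0.1 ]
```

View pics/sc2.png

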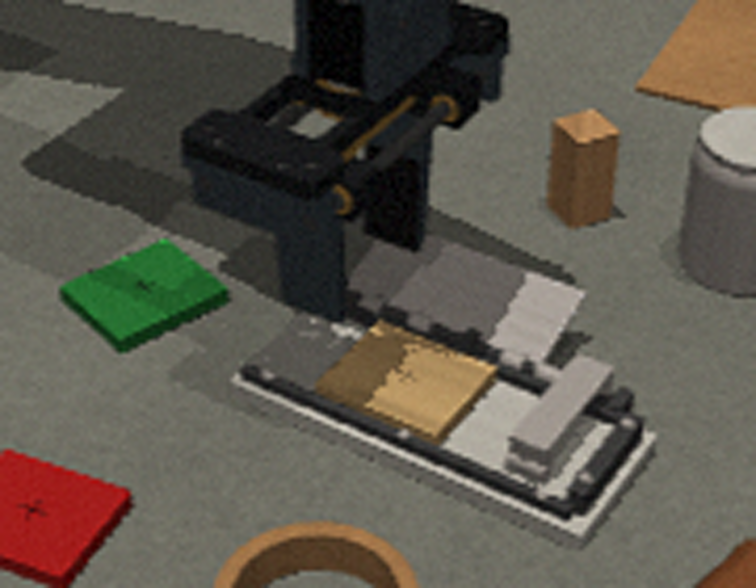

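```bash
python3 -m creep '[{"translation":[0,0,-0.5],"delta_rot":[0,0,0]},{"translation":[0,0,-0.5],"delta_rot":[0,0,0]},{"translation":[0,0,-0.5],"delta_rot":[0,0,0]},{"translation":[0,0,-0.4],"delta_rot":[0,0,0]},{"translation":[0,0,0],"delta_rot":[0,0,0]}]'
python3 -m creep '[{"translation":[0,0,0],"delta_rot":[0,0,0]},{"translation":[0,0,0],"delta_rot":[0,0,0]}]'
python3 - <<'E'
from plan import *
show([-109,20,30],-1)
p,d=grab('scene'); cv2.imwrite('pics/sc3.png',cv2.resize(p[150:270,260:410,::-1],None,fx=5,fy=5,interpolation=cv2.INTER_CUBIC))
show([-109,20,30],-1)
E
```

```text
time_s: 3.5
ee_pos: [510.9, 89.0, 30.5]
ee_rot: [-132.8, 89.8, 55.0]
force: [-0.8, 5.3, 8.6]
gripper_width: 66.6
time_s: 3.67
ee_pos: [510.9, 88.9, 31.0]
ee_rot: [-136.4, 89.8, 51.4]
force: [-1.3, 4.5, 8.3]
gripper_width: 66.5
t 3.6667 pos [510.9  88.9  31. ] jig [-107.3   20.9   31. ] F [-1.3  4.5  8.3] w 66.5 tipz 17.0
q [  9.  25. 112.   0.  43.  91.] toolx [ 0.002  0.003 -1.   ] tooly [ 0.136 -0.991 -0.002]
rotvec needed [-0.003  0.002  0.004]
target [509.4  87.8  30. ] delta cm [-0.15 -0.12 -0.1 ]
t 3.7167 pos [510.9  89.   31. ] jig [-107.4   20.9   31. ] F [-1.7  4.5  8.7] w 66.7 tipz 17.0
q [  9.  25. 112.   0.  43.  91.] toolx [ 0.002  0.003 -1.   ] tooly [ 0.136 -0.991 -0.002]
rotvec needed [-0.003  0.002  0.004]
target [509.4  87.8  30. ] delta cm [-0.15 -0.12 -0.1 ]
```

View pics/sc3.png

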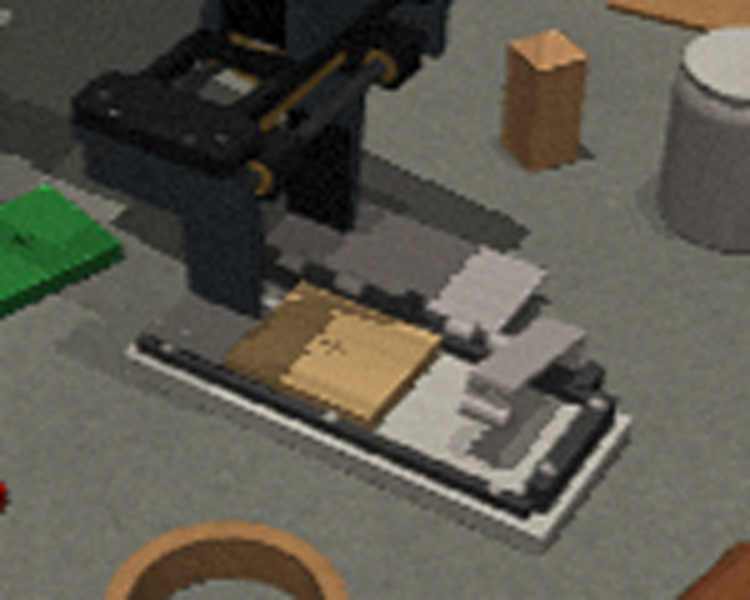

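```bash
python3 -m creep '[{"translation":[0,0,-0.1],"delta_rot":[0,0,0]},{"translation":[0.3,0.04,0],"delta_rot":[0,0,0]},{"translation":[0.3,0.04,0],"delta_rot":[0,0,0]},{"translation":[0.3,0.04,0],"delta_rot":[0,0,0]},{"translation":[0.3,0.04,0],"delta_rot":[0,0,0]}]'
python3 -m creep '[{"translation":[0.3,0.04,0],"delta_rot":[0,0,0]},{"translation":[0.4,0.056,0],"delta_rot":[0,0,0]},{"translation":[0.4,0.056,0],"delta_rot":[0,0,0]},{"translation":[0,0,0],"delta_rot":[0,0,0]},{"translation":[0,0,0],"delta_rot":[0,0,0]}]'
python3 - <<'E'
from plan import *
show([-31,20,30],-1)
p,d=grab('scene'); cv2.imwrite('pics/sc4.png',cv2.resize(p[150:270,260:410,::-1],None,fx=5,fy=5,interpolation=cv2.INTER_CUBIC))
E
```

```text
time_s: 4.13
ee_pos: [518.8, 89.0, 29.1]
ee_rot: [-2.1, 89.6, -174.2]
force: [-7.9, -0.4, 9.5]
gripper_width: 66.6
time_s: 4.55
ee_pos: [531.0, 90.6, 29.3]
ee_rot: [-1.6, 89.7, -173.6]
force: [-5.7, -0.7, 10.2]
gripper_width: 66.5
t 4.55 pos [531.   90.6  29.3] jig [-87.2  19.7  29.3] F [-5.7 -0.7 10.2] w 66.5 tipz 15.3
q [  8.  27. 109.   0.  44.  91.] toolx [-0.005 -0.001 -1.   ] tooly [ 0.138 -0.99  -0.   ]
rotvec needed [ 0.001 -0.005  0.002]
target [586.6  98.7  30. ] delta cm [5.56 0.81 0.07]
```

View pics/sc4.png

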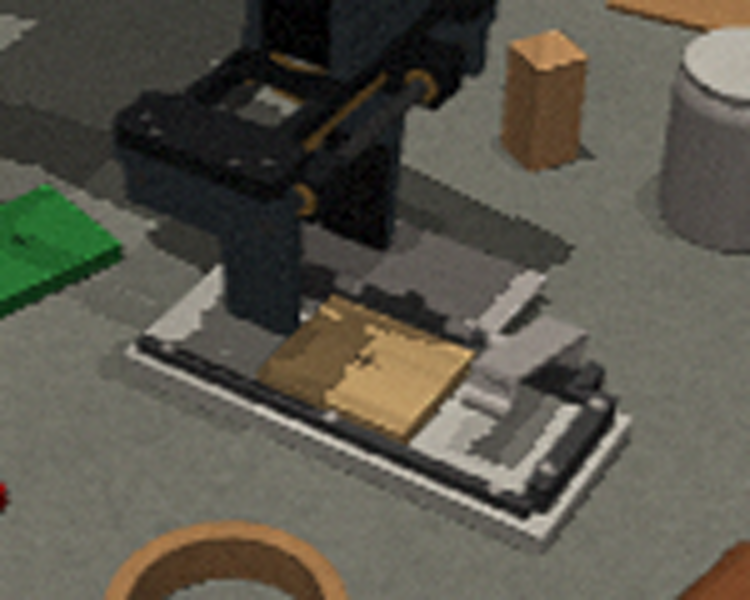

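```bash
python3 -m creep '[{"translation":[0.4,0.056,0],"delta_rot":[0,0,0]},{"translation":[0.4,0.056,0],"delta_rot":[0,0,0]},{"translation":[0.4,0.056,0],"delta_rot":[0,0,0]},{"translation":[0.4,0.056,0],"delta_rot":[0,0,0]},{"translation":[0.4,0.056,0],"delta_rot":[0,0,0]}]'
python3 -m creep '[{"translation":[0.4,0.056,0],"delta_rot":[0,0,0]},{"translation":[0.4,0.056,0],"delta_rot":[0,0,0]},{"translation":[0.4,0.056,0],"delta_rot":[0,0,0]},{"translation":[0.4,0.056,0],"delta_rot":[0,0,0]},{"translation":[0.4,0.056,0],"delta_rot":[0,0,0]}]'
python3 - <<'E'
from plan import *
show([-31,20,30],-1)
p,d=grab('scene'); cv2.imwrite('pics/sc5.png',cv2.resize(p[150:270,260:410,::-1],None,fx=5,fy=5,interpolation=cv2.INTER_CUBIC))
E
```

```text
time_s: 5.02
ee_pos: [550.0, 93.2, 29.2]
ee_rot: [-0.6, 89.6, -172.6]
force: [-8.1, -0.2, 10.1]
gripper_width: 66.6
time_s: 5.43
ee_pos: [570.1, 96.0, 29.2]
ee_rot: [-0.6, 89.6, -172.7]
force: [-7.3, -0.7, 10.7]
gripper_width: 66.7
t 5.4333 pos [570.1  96.   29.2] jig [-47.7  19.6  29.2] F [-7.3 -0.7 10.7] w 66.7 tipz 15.2
q [  8.  30. 103.   0.  47.  90.] toolx [-0.007 -0.001 -1.   ] tooly [ 0.138 -0.99  -0.   ]
rotvec needed [ 0.001 -0.007  0.002]
target [586.6  98.7  30. ] delta cm [1.65 0.27 0.08]
```

View pics/sc5.png

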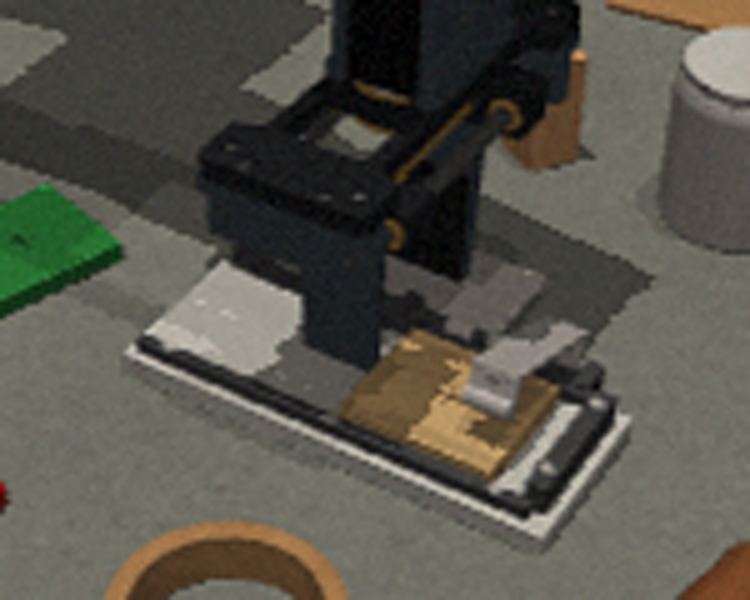

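The blank is passing under the raised foot at about (490,390), with roughly 16 mm left to the stop. I'll slow down from here.

```bash
python3 -m creep '[{"translation":[0.3,0.042,0],"delta_rot":[0,0,0]},{"translation":[0.3,0.042,0],"delta_rot":[0,0,0]},{"translation":[0.2,0.028,0],"delta_rot":[0,0,0]},{"translation":[0.2,0.028,0],"delta_rot":[0,0,0]},{"translation":[0.2,0.028,0],"delta_rot":[0,0,0]}]'
python3 -m creep '[{"translation":[0.1,0.014,0],"delta_rot":[0,0,0]},{"translation":[0,0,0],"delta_rot":[0,0,0]},{"translation":[0.1,0.014,0],"delta_rot":[0,0,0]},{"translation":[0,0,0],"delta_rot":[0,0,0]}]'
python3 -m creep '[{"translation":[0.1,0.014,0],"delta_rot":[0,0,0]},{"translation":[0,0,0],"delta_rot":[0,0,0]}]'
python3 -c "
from plan import *
show([-31,20,30],-1)"
```

```text
time_s: 5.9
ee_pos: [582.1, 97.7, 29.3]
ee_rot: [-0.6, 89.6, -172.7]
force: [-7.7, 0.1, 10.2]
gripper_width: 67.0
time_s: 6.23
ee_pos: [584.1, 98.0, 29.3]
ee_rot: [-0.6, 89.6, -172.6]
force: [-6.7, 0.0, 11.2]
gripper_width: 66.8
time_s: 6.4
ee_pos: [584.4, 98.0, 29.2]
ee_rot: [-0.7, 89.5, -172.7]
force: [-7.8, -1.5, 11.6]
gripper_width: 66.7
t 6.4 pos [584.4  98.   29.2] jig [-33.3  19.6  29.2] F [-7.8 -1.5 11.6] w 66.7 tipz 15.2
q [  8.  31. 101.   0.  48.  90.] toolx [-0.008 -0.001 -1.   ] tooly [ 0.138 -0.99  -0.   ]
rotvec needed [ 0.001 -0.008  0.002]
target [586.6  98.7  30. ] delta cm [0.22 0.07 0.08]
```

```bash
python3 -m creep '[{"translation":[0.1,0.014,0],"delta_rot":[0,0,0]},{"translation":[0,0,0],"delta_rot":[0,0,0]}]'
python3 -m creep '[{"translation":[0.1,0.014,0],"delta_rot":[0,0,0]},{"translation":[0,0,0],"delta_rot":[0,0,0]}]'
python3 - <<'E'
from plan import *
p,d=grab('scene'); cv2.imwrite('pics/sc6.png',cv2.resize(p[190:260,310:400,::-1],None,fx=8,fy=8,interpolation=cv2.INTER_CUBIC))
p,d=grab('top'); cv2.imwrite('pics/top6.png',cv2.resize(p[145:235,255:345,::-1],None,fx=6,fy=6,interpolation=cv2.INTER_CUBIC))
E
```

```text
time_s: 6.57
ee_pos: [584.5, 98.0, 29.1]
ee_rot: [-0.5, 89.4, -172.6]
force: [-10.0, -1.5, 12.6]
gripper_width: 66.7
time_s: 6.73
ee_pos: [584.6, 98.0, 29.0]
ee_rot: [-0.5, 89.3, -172.6]
force: [-11.9, -1.3, 13.3]
gripper_width: 66.6
```

View pics/sc6.png

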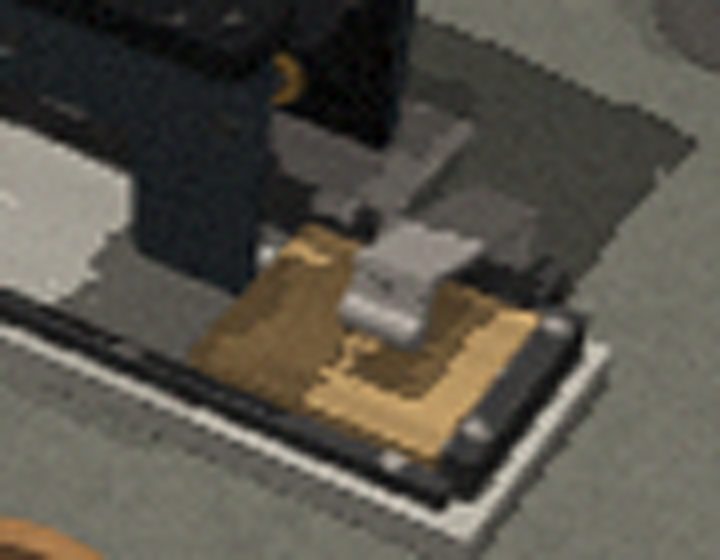

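View pics/top6.png

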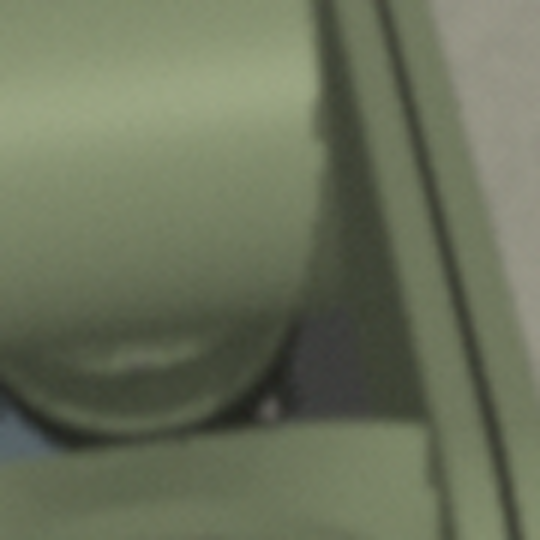

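```bash
python3 -m creep '[{"translation":[0.1,0.014,0],"delta_rot":[0,0,0]},{"translation":[0.1,0.014,0],"delta_rot":[0,0,0]},{"translation":[0,0,0],"delta_rot":[0,0,0]}]'
python3 -m creep '[{"translation":[-0.2,-0.028,0],"delta_rot":[0,0,0]},{"translation":[-0.2,-0.028,0],"delta_rot":[0,0,0]},{"translation":[-0.1,-0.014,0],"delta_rot":[0,0,0]},{"translation":[0,0,0],"delta_rot":[0,0,0]}]'
python3 -c "
from plan import *
show([-31,20,30],-1)"
```

```text
time_s: 7.08
ee_pos: [584.8, 98.1, 28.9]
ee_rot: [-0.5, 89.1, -172.6]
force: [-15.4, -1.5, 16.6]
gripper_width: 66.4
time_s: 7.42
ee_pos: [584.5, 98.0, 29.5]
ee_rot: [-3.1, 89.7, -175.3]
force: [-6.1, -1.4, 9.8]
gripper_width: 66.5
t 7.4167 pos [584.5  98.   29.5] jig [-33.1  19.6  29.5] F [-6.1 -1.4  9.8] w 66.5 tipz 15.5
q [  8.  31. 101.   0.  48.  91.] toolx [-0.005 -0.    -1.   ] tooly [ 0.137 -0.991 -0.   ]
rotvec needed [ 0.    -0.005  0.003]
target [586.6  98.7  30. ] delta cm [0.21 0.07 0.05]
```

```bash
python3 -m creep '[{"translation":[-0.1,-0.014,0],"delta_rot":[0,0,0]},{"translation":[-0.1,-0.014,0],"delta_rot":[0,0,0]},{"translation":[0,0,0],"delta_rot":[0,0,0]}]'
python3 -m creep '[{"translation":[0,0,0],"delta_rot":[0,0,0]}]'
python3 -c "
from plan import *
show([-31,20,30],-1)"
```

```text
time_s: 7.67
ee_pos: [584.4, 98.0, 30.0]
ee_rot: [-18.6, 90.0, 169.3]
force: [-2.9, -0.6, 8.7]
gripper_width: 66.5
time_s: 7.75
ee_pos: [584.4, 97.9, 30.0]
ee_rot: [-12.5, 89.9, 175.3]
force: [-2.9, -1.0, 9.6]
gripper_width: 66.6
t 7.75 pos [584.4  97.9  30. ] jig [-33.3  19.6  30. ] F [-2.9 -1.   9.6] w 66.6 tipz 16.0
q [  8.  31. 102.   0.  48.  91.] toolx [-0.001  0.    -1.   ] tooly [ 0.137 -0.991 -0.   ]
rotvec needed [-0.    -0.001  0.003]
target [586.6  98.7  30. ] delta cm [0.22 0.07 0.  ]
```

```bash
python3 -m creep '[{"translation":[-0.1,-0.014,0],"delta_rot":[0,0,0]},{"translation":[-0.1,-0.014,0],"delta_rot":[0,0,0]},{"translation":[0,0,0],"delta_rot":[0,0,0]}]'
python3 - <<'E'
from plan import *
show(None,-1)
p,d=grab('scene'); cv2.imwrite('pics/sc7.png',cv2.resize(p[190:260,310:400,::-1],None,fx=8,fy=8,interpolation=cv2.INTER_CUBIC))
E
```

```text
time_s: 8.0
ee_pos: [584.3, 97.9, 30.5]
ee_rot: [-175.5, 89.8, 12.4]
force: [-0.5, -0.6, 8.4]
gripper_width: 66.4
t 8.0 pos [584.3  97.9  30.5] jig [-33.4  19.5  30.5] F [-0.5 -0.6  8.4] w 66.4 tipz 16.5
q [  8.  30. 102.   0.  48.  91.] toolx [ 0.003  0.001 -1.   ] tooly [ 0.137 -0.991 -0.   ]
rotvec needed [-0.001  0.003  0.003]
```

View pics/sc7.png

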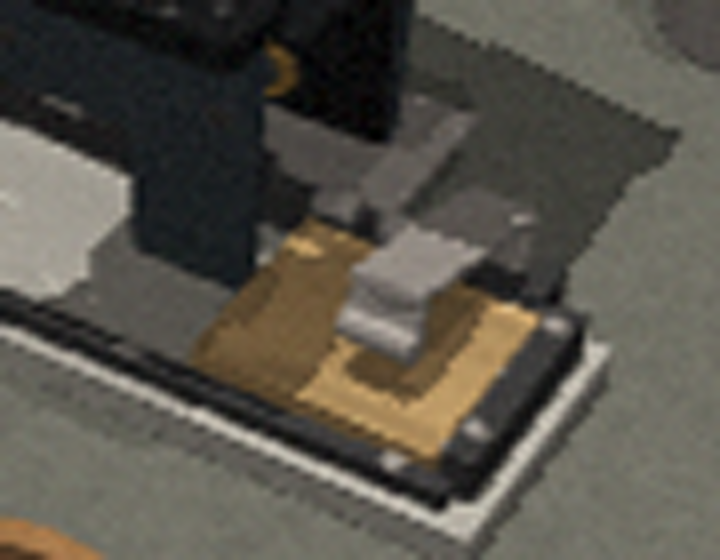

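Push force is relieved, the blank is flush against the stop from (440,460) to (540,315), and the foot is raised. Now lift straight up to let go.

```bash
python3 -m creep '[{"translation":[0,0,0.2],"delta_rot":[0,0,0]},{"translation":[0,0,0.2],"delta_rot":[0,0,0]},{"translation":[0,0,0.2],"delta_rot":[0,0,0]},{"translation":[0,0,0.3],"delta_rot":[0,0,0]},{"translation":[0,0,0.3],"delta_rot":[0,0,0]}]'
python3 -m creep '[{"translation":[0,0,0.5],"delta_rot":[0,0,0]},{"translation":[0,0,1],"delta_rot":[0,0,0]},{"translation":[0,0,2],"delta_rot":[0,0,0]},{"translation":[0,0,3],"delta_rot":[0,0,0]},{"translation":[0,0,3],"delta_rot":[0,0,0]}]'
python3 -m creep '[{"translation":[-1,-0.2,3],"delta_rot":[0,0,0]},{"translation":[-2,-1,3],"delta_rot":[0,0,0]},{"translation":[-3,-2,1],"delta_rot":[0,0,0]},{"translation":[-3,-2.5,0],"delta_rot":[0,0,0]},{"translation":[-3,-2.5,0],"delta_rot":[0,0,0]}]'
python3 -m creep '[{"translation":[-2.5,-3,0],"delta_rot":[0,0,0]},{"translation":[-2,-3.5,0],"delta_rot":[0,0,0]},{"translation":[-1,-3.8,0],"delta_rot":[0,0,0]},{"translation":[0,-3.8,0],"delta_rot":[0,0,0]},{"translation":[0,-3.8,0],"delta_rot":[0,0,0]}]'
python3 -m creep '[{"translation":[0,-3.8,0],"delta_rot":[0,0,0]},{"translation":[0,-3.8,0],"delta_rot":[0,0,0]},{"translation":[0,-3,0],"delta_rot":[0,0,0]},{"translation":[0,-1,0],"delta_rot":[0,0,0]},{"translation":[0,0,0],"delta_rot":[0,0,0]}]'
python3 - <<'E'
from plan import *
show(None,-1)
p,d=grab('scene'); cv2.imwrite('pics/sc8.png',cv2.resize(p[170:265,275:400,::-1],None,fx=6,fy=6,interpolation=cv2.INTER_CUBIC))
p,d=grab('top'); cv2.imwrite('pics/top8f.png',p[:,:,::-1]);cv2.imwrite('pics/top8.png',cv2.resize(p[150:285,235:350,::-1],None,fx=4.4,fy=4.4,interpolation=cv2.INTER_CUBIC))
E
```

```text
time_s: 8.47
ee_pos: [582.9, 97.6, 40.9]
ee_rot: [-1.7, 90.0, -173.8]
force: [0.8, 0.2, -0.7]
gripper_width: 66.6
time_s: 8.88
ee_pos: [582.4, 97.7, 136.8]
ee_rot: [1.1, 89.9, -171.0]
force: [-0.0, 0.7, 0.0]
gripper_width: 66.6
time_s: 9.3
ee_pos: [462.2, 15.3, 207.5]
ee_rot: [168.1, 89.8, -3.9]
force: [0.8, -0.3, 0.4]
gripper_width: 66.8
time_s: 9.72
ee_pos: [407.0, -164.6, 207.0]
ee_rot: [154.6, 89.9, -17.5]
force: [1.0, 0.0, -0.5]
gripper_width: 66.7
time_s: 10.13
ee_pos: [408.0, -281.2, 206.1]
ee_rot: [123.6, 90.0, -48.7]
force: [-0.7, 0.6, 0.7]
gripper_width: 66.6
t 10.1333 pos [ 408.  -281.2  206.1] jig [-260.8 -331.2  206.1] F [-0.7  0.6  0.7] w 66.6 tipz 192.1
q [-36.  12. 102.  -0.  66.  46.] toolx [ 0. -0. -1.] tooly [ 0.134 -0.991  0.   ]
rotvec needed [0.    0.    0.005]
```

View pics/sc8.png

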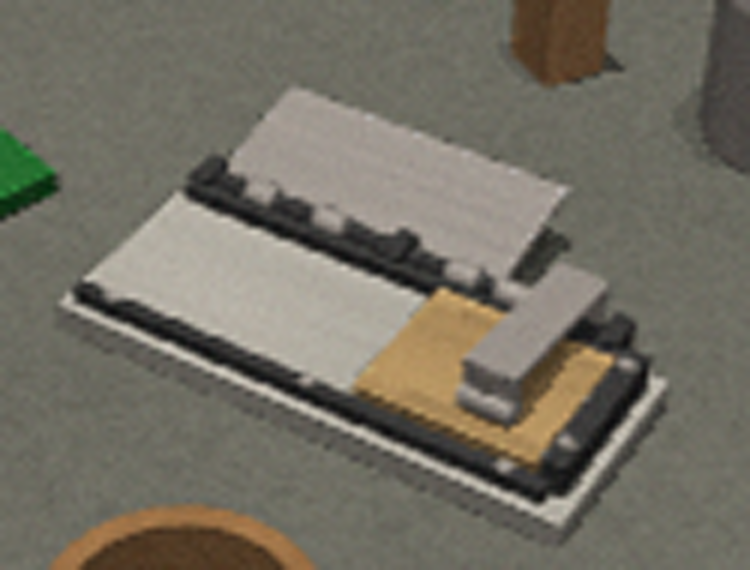

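View pics/top8.png

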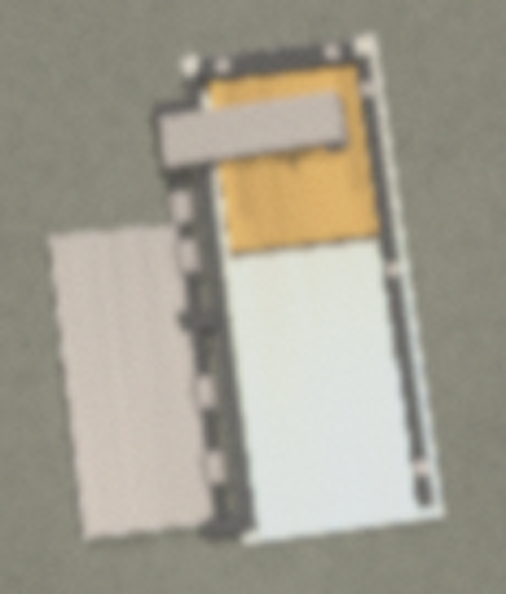

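View pics/top8f.png

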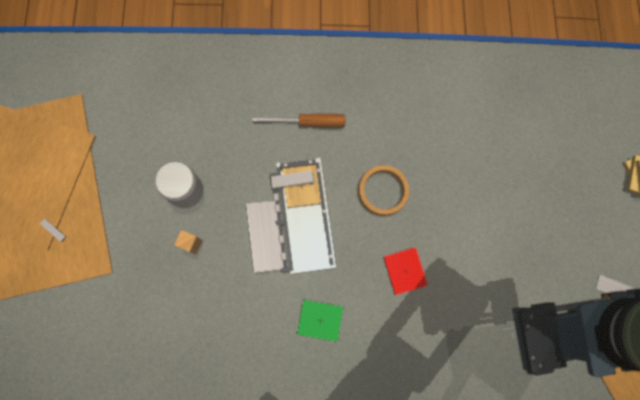

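Everything looks right. One numeric check of the blank's rear edge (position and skew) against the jig before handing in.

Run:
```python
from plan import *
for n in('top','scene'):
    p,d=load(n); h=cv2.cvtColor(p,cv2.COLOR_RGB2HSV).astype(int); 
    # sat profile along jig x at several y: rear edge; and stop top far edge/base
    for y in (-42,-32,-20,-8,2):
        xs=np.arange(-60,20,.25); X=np.c_[xs,np.full(len(xs),y),np.full(len(xs),22.)]
        uv=proj(n,T(q,X)).astype(np.float32)
        s=cv2.remap(h[:,:,1].astype(np.float32),uv[:,0].reshape(1,-1),uv[:,1].reshape(1,-1),cv2.INTER_LINEAR)[0]
        m=(np.median(s[:60])+np.median(s[200:280]))/2; rear=xs[np.argmax(s>m)]
        # base plate +x edge, z=12 (bright->grey) and stop front top edge z=26
        xs=np.arange(30,66,.25);X=np.c_[xs,np.full(len(xs),y),np.full(len(xs),22.)]
        uv=proj(n,T(q,X)).astype(np.float32)
        v=cv2.remap(h[:,:,2].astype(np.float32),uv[:,0].reshape(1,-1),uv[:,1].reshape(1,-1),cv2.INTER_LINEAR)[0]
        m=(v[40:70].max()+v[90:].min())/2; i=len(v)-1-np.argmax(v[:120][::-1]>m)-(len(v)-120)
        print(n,y,'rear',rear,'front/stop',xs[i])
```

```text
top -42 rear -15.75 front/stop 54.25
top -32 rear -16.0 front/stop 54.5
top -20 rear -16.0 front/stop 55.0
top -8 rear -15.5 front/stop 55.25
top 2 rear -15.5 front/stop 54.25
scene -42 rear -14.25 front/stop 59.75
scene -32 rear -14.0 front/stop 54.5
scene -20 rear -13.75 front/stop 55.0
scene -8 rear -13.75 front/stop 54.75
scene 2 rear -15.0 front/stop 59.75
```

Both cameras put the rear edge around -15 mm, square to the jig, with the front edge at 55 mm. That is fully home.

```bash
python3 -c "
from workcell import env; print(env.job_done())"
```

```text
the job is handed in; nothing more can be done
None
```

The blank is loaded against the end stop with the clip closed on it, and I handed the job in at about 10 s of the 51 s limit.

- **What I did:** One fingertip pressed the thumb strip to about level and held it there, which raised the foot. The other fingertip pushed the blank under the foot until it stopped moving and the force rose to about 15 N. I then took the push off, lifted straight up so the clip closed on the blank, and backed the arm well clear.
- **Blank position:** After release, the top camera put its rear edge at about -15.7 mm and the scene camera at about -14.1 mm; fully home is -15 mm. The front edge read about 55 mm, at the stop, and the blank looked square to it. The two cameras differ by about 1.5 mm, which is within their 2 mm calibration.
- **Bad readings:** Two of the front-edge readings from the scene camera, at the sides, gave 59.75 mm. I discounted them because that is past the stop's face.
- **Clip and bystanders:** The foot was visibly resting on the blank. I didn't measure the clip's angle. The can, cardboard ring, screwdriver and post were where they started in the final picture, and nothing was touching the robot.

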